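# Clear the nut tray and tip the nuts into a corner

## Task

Take the bent bolt out of the plywood nut tray and drop it into the slatted scrap crate. Then grip the tray by its rim and tilt it until all four nuts have slid together into one corner, whichever you like, without spilling any, and finish holding it still and clearly tilted like that so that the nuts can be scooped out: do not set it down or let go, and let nothing but your grip and, if you wish, the bench support it. Leave the mallet, chisel and tin alone.

Things in the scene. Friction and masses are not known exactly. Their poses are not given: they have to be found in the camera images.
- tray: plywood parts tray, an open box 180 (x) by 240 (y) by 50 mm high, walls 9 mm, floor 6 mm thick, about 0.4 kg, loose and level on the bench. Origin: centre of its underside; z up out of the tray. Plain upright walls, to be gripped from above anywhere along the rim; a fingertip 25 mm below the rim still clears nuts lying on the floor.
- tray_corner1 (a point): inner corner of the tray, on its floor, at tray x = -81 mm, y = -111 mm
- tray_corner2 (a point): inner corner of the tray, on its floor, at tray x = -81 mm, y = 111 mm
- tray_corner3 (a point): inner corner of the tray, on its floor, at tray x = 81 mm, y = -111 mm
- tray_corner4 (a point): inner corner of the tray, on its floor, at tray x = 81 mm, y = 111 mm
- nut1: loose steel hexagon nut in the tray, one of four: 24 mm across flats, 13 mm thick, 33 g, flat on the floor near one of the short ends. Origin: centre of its underside. On the lacquered floor the nuts start to slide at a tilt of 10 to 15 degrees; a nut also pressed against a wall may need 25 to slide along it.
- nut2: loose steel hexagon nut in the tray, one of four: 24 mm across flats, 13 mm thick, 33 g, flat on the floor near one of the short ends. Origin: centre of its underside.
- nut3: loose steel hexagon nut in the tray, one of four: 24 mm across flats, 13 mm thick, 33 g, flat on the floor near one of the short ends. Origin: centre of its underside.
- nut4: loose steel hexagon nut in the tray, one of four: 24 mm across flats, 13 mm thick, 33 g, flat on the floor near one of the short ends. Origin: centre of its underside.
- bolt: the reject: bent dark M16 bolt, 0.15 kg, lying across the middle of the tray floor, clear of the nuts. Origin: on the floor under its balance point; x along the shank away from the head, z up. Shank 16 mm thick, its axis 11 mm above the origin, straight from x = -25 to 20 mm, the last 30 mm bent 17 degrees to +y. Hexagon head 24 mm across flats, from x = -35 to -25 mm.
- crate: small slatted softwood scrap crate, open on top, 170 by 170 by 90 mm high, walls 8 mm, floor 8 mm thick, 0.9 kg, standing on the bench beside the tray (left or right of it). Origin: centre of its underside, z up.
- mallet: bystander: turned wooden bat mallet lying on the bench, 230 mm long, head 64 mm thick. Origin: on the bench where handle meets head; x points towards the head.
- chisel: bystander: wood chisel lying on the bench, 260 mm long, 28 mm high. Origin: under the joint of handle and blade; x points towards the blade.
- tin: bystander: round polish tin, 84 mm across, 55 mm high. Origin: centre of its underside.
Things that resemble listed ones, but are neither listed nor needed, are in the scene too. What is shaped like the crate but pink is not meant.

How it is judged:
By the outcome, as a careful person would: the job done as asked, in the order asked, and still so for the second after the job is handed in, while the arm keeps its last pose, push and grip.
It also fails if it takes over 54 s, if anything falls off the work surface, if the arm or the gripper's body presses on something with over 40 N, if the wrist force passes 120 N, or if a joint passes its speed limit or range.

## Robot

A 7-joint arm with a two-finger parallel gripper is mounted at the origin on the work surface. World frame = base frame: x ahead of the robot, y to its left, z up, the work surface at z = 0. Lengths are in m, angles in rad, forces in N, time in s.
With the tool pointing down it reaches from about 0.425 to 0.875 m from the base axis. Payload 9.9 kg.
Tool frame: the origin (TCP) lies between the finger pads; the fingertips stand 19 mm ahead of it and the grasp point (between the pads) is the TCP; z points along the fingers, y is the line along which they close (so a half turn about z gives the same grasp; the last joint's range is limited). The gripper opens to 85 mm and grips with 20 to 120 N. Pads are 22 mm wide; open, the fingers measure 114 mm over their backs; the gripper's body (76 mm by 85 mm) begins 54 mm behind the grasp point. The pads swing forward as they close: fully open they stand 13 mm farther back than shut.
Start: joints at [1.157, 0.576, 0.025, 1.437, -0.015, 1.129, -0.057], TCP at [0.219, -0.639, 0.25] pointing down, gripper open.
Joint ranges: [-2.76, 2.76], [-0.34, 2.15], [-1.52, 1.57], [0.19, 2.46], [-1.09, 4.23], [0.17, 1.99], [-2.82, 2.82]. Speed limits (rad/s): [2.22, 2.22, 3.01, 3.01, 3.14, 3.14, 3.14].

## Interface

Orientations are given as a 3x3 rotation matrix whose columns are the frame's x, y, z axes.
In Python, from station import * gives the robot as it stands.
- The arm moves only by the tool arm_command, never from a script. Its argument "plan" is a list of rows, each an object with "offset": the shift along the tool's x, y, z in m, a list of three; "turn": the turn, a rotation vector about the tool's x, y, z in rad, a list of three; "fingers": the finger opening in m, from 0 to 0.0854. In form: [{"offset": [tx, ty, tz], "turn": [wx, wy, wz], "fingers": fingers}, ...]. A call has 1 to 12 rows; each row is the pose to reach, as a shift and turn from the pose commanded when the call began, along the tool's axes at that moment; what a row does not reach only later rows make up. A row lasts 1/10 s, in which the tool goes at most 50 mm and 8.59 degrees, less where a joint would pass 70% of its speed; a pose out of reach is approached as far as the arm can. A call with a gripper value outside its range is refused whole. The fingers move at their own pace and stop on an object; "newtons" is the grip in N (left out, the last holds). Time passes only in rows, so rows that repeat a pose let the fingers close. It gives the time, the measured TCP pose, the force, the opening and the grip force at its end, in the units of the state.
- state(): the state, without advancing time (a new reading comes with each control period).
- camera(name): name is "scene" or "top"; returns (picture, depth): 480x640x3 uint8, red, green, blue; 480x640 float32, m along the optical axis (not along the pixel's ray), 0 where there is no reading.
- camera_model(name): a dict with "mtx" (3x3 intrinsics, pixels), "rvec" (rotation vector, rad) and "tvec" (3), from world to camera coordinates, as OpenCV has them. Camera axes: x right, y down, z forward; pixel columns grow to the right and rows downward; lengths in m; the calibration is good to about 2 mm. A picture is of the moment at which its call begins. camera_model takes no time and is no camera call.
- sign_off(): hands the job in; it is judged then, once.
The state is a dict: "time": time; "joint_pos": joint angles; "dq": joint speeds; "joint_efforts": joint torques, N m; "tool_pos": TCP position; "tool_rot": TCP orientation; "wrist_force": force on the tool from outside, world axes, zero at the start; "torque": the same for the moment, N m; "grip_width": opening from 0.0 (shut) to 1.0 (fully open); "gripper_force": force on a finger pad.
Only numpy, scipy, OpenCV 4.12 (cv2) and the standard library are available. Lean on these libraries where they do the work, as an engineer would, in place of code of your own. Each camera call takes 0.05 s, during which the arm holds its last target. There are 200 camera calls.

## Working session

There is one attempt and no reset: what is moved stays moved. The work goes in short steps, Python scripts to look and compute and a tool call to move; the robot and the scene stay as the last step left them, time stands still between calls to the robot, and variables do not carry over. Pictures are saved under pics/ and viewed, at most 10 in all, crops included, and the job is handed in when it is done.

Besides the shell and the picture viewer there is one more tool, called after "Call:" in YAML: its name, and indented under it one key for each argument. arm_command: Moves the arm, as the interface text tells. Its arguments: {"type":"object","properties":{"plan":{"type":"array"},"newtons":{"type":"number"}},"required":["plan"]}

```bash
mkdir -p pics; python3 - <<'E'
from station import *
import cv2,numpy as np
for n in("top","scene"):
    p,d=camera(n); cv2.imwrite(f"pics/{n}0.png",p[:,:,::-1]); np.savez(f"{n}0.npz",p=p,d=d)
    m=camera_model(n); print(n,m)
s=state();print(s)
E
```

```text
top {'mtx': array([[491.84948168,   0.        , 319.16844348],
       [  0.        , 491.84948168, 243.43673833],
       [  0.        ,   0.        ,   1.        ]]), 'rvec': array([ 2.14631756, -2.15379548,  0.13085853]), 'tvec': array([-0.07860153,  0.50479719,  1.10686773])}
scene {'mtx': array([[593.26554247,   0.        , 313.11051709],
       [  0.        , 593.26554247, 238.49691726],
       [  0.        ,   0.        ,   1.        ]]), 'rvec': array([ 2.07601012,  1.58496135, -0.47583511]), 'tvec': array([-0.06160292, -0.4120493 ,  1.58508006])}
{'time': 0.1, 'joint_pos': array([ 1.15721812,  0.57647821,  0.02484344,  1.43780376, -0.01498636,
        1.1290058 , -0.0565083 ]), 'dq': array([-0.00036571, -0.00239708, -0.00057236, -0.00312794,  0.00087464,
       -0.0006934 ,  0.00084098]), 'joint_efforts': array([ 6.36501340e-03, -7.67299819e+01,  2.25789942e+00, -2.86605191e+01,
        1.58234860e-02,  8.51910445e-03, -1.62078078e-05]), 'tool_pos': array([ 0.21847447, -0.63827473,  0.24951565]), 'tool_rot': array([[ 9.46103285e-01,  3.23864551e-01, -5.71791424e-04],
       [ 3.23865044e-01, -9.46102256e-01,  1.39815262e-03],
       [-8.81610836e-05, -1.50798004e-03, -9.99998859e-01]]), 'wrist_force': array([-0.18464686,  0.34567045,  0.29059702]), 'torque': array([-0.00524215, -0.00021301, -0.05355246]), 'gripper_force': 0.0, 'grip_width': 1.0002772124691666}
```

View pics/top0.png

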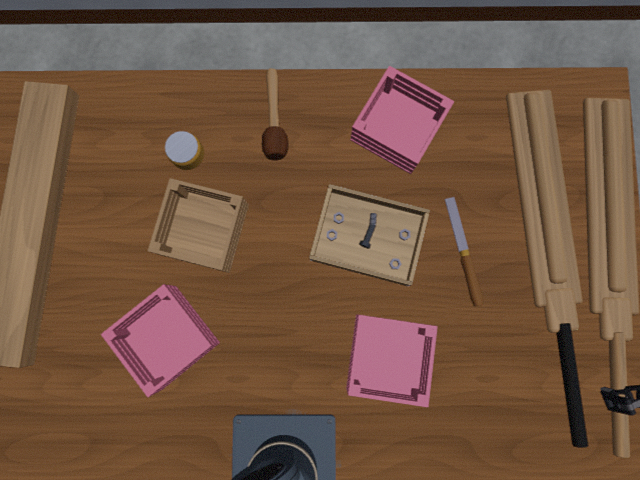

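View pics/scene0.png

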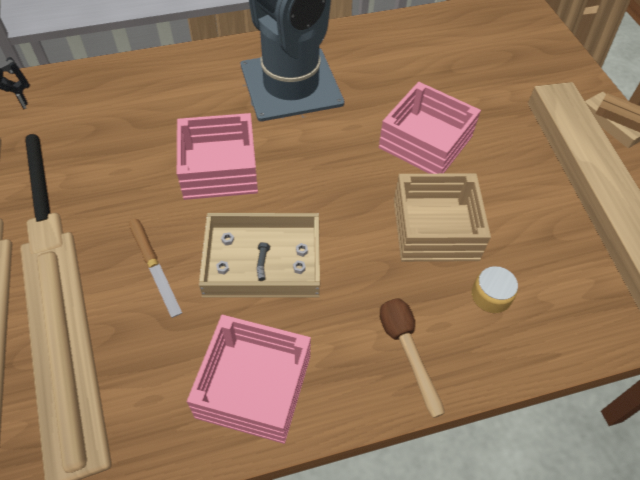

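The top view shows the tray at about (369,236), its bolt from the head (365,244) to the tip (374,214), and nuts at (338,218), (332,236), (404,235) and (395,265). The wooden crate is at (197,225), left of the tray. The scene view confirms this, with the pink crates as decoys.

```bash
cat > h.py <<'E'
from station import *
import cv2,numpy as np
def cloud(n,d):
    m=camera_model(n);R=cv2.Rodrigues(m["rvec"])[0]
    v,u=np.mgrid[:480,:640]
    c=np.dstack([(u-m["mtx"][0,2])/m["mtx"][0,0]*d,(v-m["mtx"][1,2])/m["mtx"][1,1]*d,d])
    return (c-m["tvec"].ravel())@R
def ray(n,uv,z):
    m=camera_model(n);R=cv2.Rodrigues(m["rvec"])[0]
    uv=np.atleast_2d(uv).astype(float)
    r=np.c_[(uv[:,0]-m["mtx"][0,2])/m["mtx"][0,0],(uv[:,1]-m["mtx"][1,2])/m["mtx"][1,1],np.ones(len(uv))]@R
    o=-m["tvec"].ravel()@R
    return o+r*((z-o[2])/r[:,2])[:,None]
def togo(T,s=None):  # target world pos -> tool offset
    s=s or state(); return s["tool_rot"].T@(np.array(T)-s["tool_pos"])
E
python3 - <<'E'
from h import *
f=np.load("top0.npz");p,d=f["p"],f["d"];W=cloud("top",d)
def box(r,z0,z1,nm):
    x0,x1,y0,y1=r;w=W[y0:y1,x0:x1].reshape(-1,3)
    w=w[(w[:,2]>z0)&(w[:,2]<z1)]
    q=cv2.minAreaRect(w[:,:2].astype(np.float32)*1000);print(nm,len(w),q,cv2.boxPoints(q).round().tolist(),np.median(w[:,2]))
box((300,440,175,295),.042,.058,"tray")
box((140,252,170,280),.08,.1,"crate")
g=cv2.cvtColor(p,cv2.COLOR_RGB2HSV)
m=((g[...,2]<75)*255).astype(np.uint8);k=np.zeros_like(m);k[205:255,352:388]=m[205:255,352:388]
n,l,st,c=cv2.connectedComponentsWithStats(k)
for i in range(1,n): 
  if st[i,4]>20: print("dark",st[i],c[i],ray("top",c[i],.011+.006))
ys,xs=np.nonzero(l==1+np.argmax(st[1:,4]));pts=ray("top",np.c_[xs,ys],.02)[:,:2].astype(np.float32)*1000
q=cv2.minAreaRect(pts);print(q,cv2.boxPoints(q).round().tolist())
for a in [(365,244),(369,232),(374,214)]: print(a,ray("top",a,.02).round(4))
for a in [(338,218),(332,236),(404,235),(395,265)]: print("nut",ray("top",a,.019).round(4))
cv2.imwrite("pics/crop.png",cv2.resize(p[180:290,300:440,::-1],None,fx=5,fy=5,interpolation=cv2.INTER_CUBIC))
print("floor z",np.median(W[225:245,375:385,2]))
s=state();print(s["tool_rot"].round(3).tolist())
E
```

```text
tray 1491 ((524.6354370117188, -196.2586669921875), (240.25643920898438, 180.8361358642578), 74.87467193603516) [[406.0, -289.0], [581.0, -336.0], [643.0, -104.0], [469.0, -57.0]] 0.04956372038159239
crate 1494 ((543.6256103515625, 193.55908203125), (172.36988830566406, 170.66307067871094), 75.45986938476562) [[439.0, 132.0], [605.0, 89.0], [648.0, 256.0], [483.0, 298.0]] 0.08982690714568776
dark [359 217  16  31 166] [367.5        235.74698795] [[ 0.52433096 -0.19392138  0.017     ]]
((531.21337890625, -197.75392150878906), (25.110017776489258, 70.425048828125), 66.57170104980469) [[494.0, -195.0], [559.0, -223.0], [569.0, -200.0], [504.0, -172.0]]
(365, 244) [[ 0.5044 -0.1875  0.02  ]]
(369, 232) [[ 0.5328 -0.1973  0.02  ]]
(374, 214) [[ 0.5757 -0.2098  0.02  ]]
nut [[ 0.5666 -0.1249  0.019 ]]
nut [[ 0.5238 -0.1104  0.019 ]]
nut [[ 0.5254 -0.2793  0.019 ]]
nut [[ 0.455  -0.2566  0.019 ]]
floor z 0.00561973989355803
[[0.946, 0.324, -0.001], [0.324, -0.946, 0.001], [-0.0, -0.002, -1.0]]
```

View pics/crop.png

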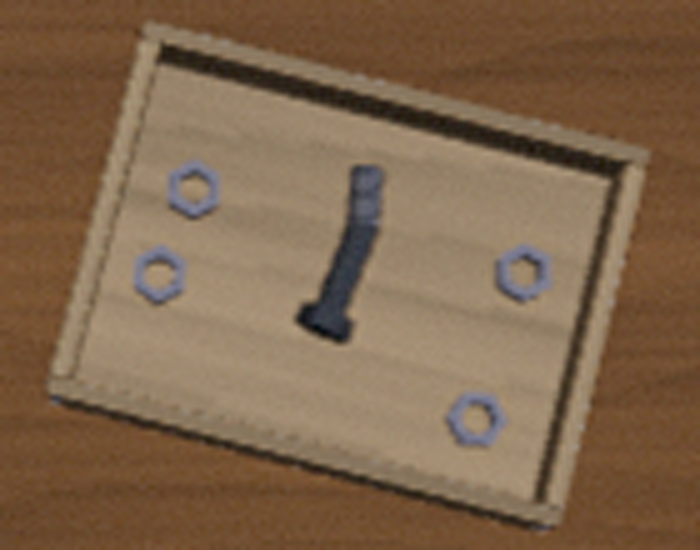

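```bash
python3 - <<'E'
from h import *
g=ray("top",(369,235),.017)[0];print(g, togo([g[0],g[1],.16]).round(4))
b=ray("top",[(365,244),(372.4,227)],.02);print(b.round(4),np.degrees(np.arctan2(*(b[1]-b[0])[[1,0]])))
E
```

```text
[ 0.52609133 -0.19747366  0.017     ] [ 0.4338 -0.3173  0.09  ]
[[ 0.5044 -0.1875  0.02  ]
 [ 0.5446 -0.2055  0.02  ]] -24.090564291738442
```

Call:
arm_command:
  plan:
    - {"offset":[0.434,-0.317,0.09],"turn":[0,0,0.733],"fingers":0.055}
    - {"offset":[0.434,-0.317,0.09],"turn":[0,0,0.733],"fingers":0.055}
    - {"offset":[0.434,-0.317,0.09],"turn":[0,0,0.733],"fingers":0.055}
    - {"offset":[0.434,-0.317,0.09],"turn":[0,0,0.733],"fingers":0.055}
    - {"offset":[0.434,-0.317,0.09],"turn":[0,0,0.733],"fingers":0.055}
    - {"offset":[0.434,-0.317,0.09],"turn":[0,0,0.733],"fingers":0.055}
    - {"offset":[0.434,-0.317,0.09],"turn":[0,0,0.733],"fingers":0.055}
    - {"offset":[0.434,-0.317,0.09],"turn":[0,0,0.733],"fingers":0.055}
    - {"offset":[0.434,-0.317,0.09],"turn":[0,0,0.733],"fingers":0.055}
    - {"offset":[0.434,-0.317,0.09],"turn":[0,0,0.733],"fingers":0.055}
    - {"offset":[0.434,-0.317,0.09],"turn":[0,0,0.733],"fingers":0.055}
    - {"offset":[0.434,-0.317,0.09],"turn":[0,0,0.733],"fingers":0.055}

```text
time: 1.3
tool_pos: [0.53, -0.1906, 0.1588]
tool_rot: [[0.924, -0.383, -0.0], [-0.383, -0.924, 0.004], [-0.002, -0.004, -1.0]]
wrist_force: [0.5, -0.1, 0.8]
grip_width: 0.647
gripper_force: 0.0
```

```bash
python3 - <<'E'
from h import *
p,d=camera("scene");cv2.imwrite("pics/s1.png",cv2.resize(p[180:320,180:340,::-1],None,fx=4,fy=4))
s=state();print(s["tool_pos"],s["tool_rot"].round(3).tolist(),togo([.5261,-.1975,.028],s))
W=cloud("scene",d);k=W[235:290,250:280].reshape(-1,3);c=p[235:290,250:280].reshape(-1,3)
k=k[(c.max(1)<75)&(k[:,2]>.01)&(k[:,2]<.035)];print(len(k),k.mean(0),cv2.minAreaRect(k[:,:2].astype(np.float32)*1000))
E
```

```text
[ 0.52800542 -0.1943269   0.1592854 ] [[0.922, -0.386, -0.001], [-0.386, -0.922, 0.002], [-0.002, -0.001, -1.0]] [-0.0003181   0.00381956  0.13128163]
36 [ 0.52878762 -0.19117255  0.02249865] ((542.6564331054688, -194.87892150878906), (19.55200958251953, 77.5777587890625), 77.3364028930664)
```

View pics/s1.png

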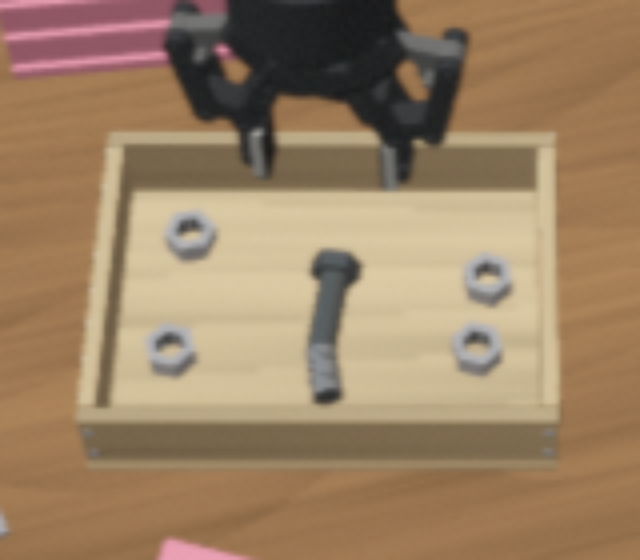

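The gripper straddles the bolt, whose shank runs through about (330,310) in the crop, between the fingers. I'll descend and grip.

Call:
arm_command:
  plan:
    - {"offset":[0,0,0.05],"turn":[0,0,0],"fingers":0.055}
    - {"offset":[0,0,0.09],"turn":[0,0,0],"fingers":0.055}
    - {"offset":[0,0,0.115],"turn":[0,0,0],"fingers":0.055}
    - {"offset":[0,0,0.13],"turn":[0,0,0],"fingers":0.055}
    - {"offset":[0,0,0.13],"turn":[0,0,0],"fingers":0.055}
    - {"offset":[0,0,0.13],"turn":[0,0,0],"fingers":0.055}
    - {"offset":[0,0,0.13],"turn":[0,0,0],"fingers":0.01}
    - {"offset":[0,0,0.13],"turn":[0,0,0],"fingers":0.01}
    - {"offset":[0,0,0.13],"turn":[0,0,0],"fingers":0.01}
    - {"offset":[0,0,0.13],"turn":[0,0,0],"fingers":0.01}
    - {"offset":[0,0,0.13],"turn":[0,0,0],"fingers":0.01}
    - {"offset":[0,0,0.13],"turn":[0,0,0],"fingers":0.01}
  newtons: 50

```text
time: 2.55
tool_pos: [0.5271, -0.1983, 0.0313]
tool_rot: [[0.92, -0.392, 0.002], [-0.392, -0.92, -0.0], [0.002, -0.0, -1.0]]
wrist_force: [0.2, 1.7, 7.7]
grip_width: 0.164
gripper_force: 48.7
```

Call:
arm_command:
  plan:
    - {"offset":[0,0,0],"turn":[0,0,0],"fingers":0.01}
    - {"offset":[0,0,0],"turn":[0,0,0],"fingers":0.01}
    - {"offset":[0,0,-0.04],"turn":[0,0,0],"fingers":0.01}
    - {"offset":[0,0,-0.08],"turn":[0,0,0],"fingers":0.01}
    - {"offset":[0,0,-0.12],"turn":[0,0,0],"fingers":0.01}
    - {"offset":[0,0,-0.16],"turn":[0,0,0],"fingers":0.01}
    - {"offset":[0,0,-0.16],"turn":[0,0,0],"fingers":0.01}
    - {"offset":[0,0,-0.16],"turn":[0,0,0],"fingers":0.01}

```text
time: 3.35
tool_pos: [0.5268, -0.198, 0.1911]
tool_rot: [[0.92, -0.392, 0.002], [-0.392, -0.92, -0.0], [0.002, -0.0, -1.0]]
wrist_force: [-0.1, -0.3, -2.1]
grip_width: 0.164
gripper_force: 49.2
```

Call:
arm_command:
  plan:
    - {"offset":[-0.138,-0.367,0],"turn":[0,0,-0.6],"fingers":0.01}
    - {"offset":[-0.138,-0.367,0],"turn":[0,0,-0.6],"fingers":0.01}
    - {"offset":[-0.138,-0.367,0],"turn":[0,0,-0.6],"fingers":0.01}
    - {"offset":[-0.138,-0.367,0],"turn":[0,0,-0.6],"fingers":0.01}
    - {"offset":[-0.138,-0.367,0],"turn":[0,0,-0.6],"fingers":0.01}
    - {"offset":[-0.138,-0.367,0],"turn":[0,0,-0.6],"fingers":0.01}
    - {"offset":[-0.138,-0.367,0],"turn":[0,0,-0.6],"fingers":0.01}
    - {"offset":[-0.138,-0.367,0],"turn":[0,0,-0.6],"fingers":0.01}
    - {"offset":[-0.138,-0.367,0],"turn":[0,0,-0.6],"fingers":0.01}
    - {"offset":[-0.138,-0.367,0],"turn":[0,0,-0.6],"fingers":0.01}
    - {"offset":[-0.138,-0.367,0],"turn":[0,0,-0.6],"fingers":0.01}
    - {"offset":[-0.138,-0.367,0],"turn":[0,0,-0.6],"fingers":0.01}

```text
time: 4.55
tool_pos: [0.5436, 0.1918, 0.1898]
tool_rot: [[0.981, 0.193, -0.001], [0.193, -0.981, -0.001], [-0.001, 0.001, -1.0]]
wrist_force: [0.9, -0.4, -0.3]
grip_width: 0.163
gripper_force: 49.3
```

Call:
arm_command:
  plan:
    - {"offset":[0,0,0],"turn":[0,0,0],"fingers":0.01}
    - {"offset":[0,0,0],"turn":[0,0,0],"fingers":0.01}
    - {"offset":[0,0,0.05],"turn":[0,0,0],"fingers":0.01}
    - {"offset":[0,0,0.09],"turn":[0,0,0],"fingers":0.01}
    - {"offset":[0,0,0.13],"turn":[0,0,0],"fingers":0.01}
    - {"offset":[0,0,0.13],"turn":[0,0,0],"fingers":0.01}
    - {"offset":[0,0,0.13],"turn":[0,0,0],"fingers":0.01}
    - {"offset":[0,0,0.13],"turn":[0,0,0],"fingers":0.04}
    - {"offset":[0,0,0.13],"turn":[0,0,0],"fingers":0.04}
    - {"offset":[0,0,0.13],"turn":[0,0,0],"fingers":0.04}
    - {"offset":[0,0,0.13],"turn":[0,0,0],"fingers":0.04}
    - {"offset":[0,0,0.13],"turn":[0,0,0],"fingers":0.04}

```text
time: 5.75
tool_pos: [0.5438, 0.1937, 0.0609]
tool_rot: [[0.981, 0.196, 0.001], [0.196, -0.981, 0.0], [0.001, -0.0, -1.0]]
wrist_force: [0.0, 0.5, -0.0]
grip_width: 0.472
gripper_force: 0.0
```

Call:
arm_command:
  plan:
    - {"offset":[0,0,-0.05],"turn":[0,0,0],"fingers":0.04}
    - {"offset":[0,0,-0.1],"turn":[0,0,0],"fingers":0.04}
    - {"offset":[0,0,-0.15],"turn":[0,0,0],"fingers":0.04}
    - {"offset":[0,0,-0.15],"turn":[0,0,0],"fingers":0.04}
    - {"offset":[0,0,-0.15],"turn":[0,0,0],"fingers":0.04}

```text
time: 6.25
tool_pos: [0.5441, 0.1937, 0.2117]
tool_rot: [[0.981, 0.195, 0.003], [0.195, -0.981, 0.001], [0.003, -0.001, -1.0]]
wrist_force: [-0.4, -0.4, -1.5]
grip_width: 0.466
gripper_force: 0.0
```

```bash
python3 - <<'E'
from h import *
p,d=camera("scene");cv2.imwrite("pics/s2.png",p[:,:,::-1])
s=state();print(s["time"],s["tool_pos"],s["tool_rot"].round(3).tolist(),s["joint_pos"].round(3),s["wrist_force"])
E
```

```text
6.3 [0.54331183 0.19345414 0.21025534] [[0.981, 0.196, 0.0], [0.196, -0.981, 0.0], [0.0, -0.0, -1.0]] [-0.427  0.468  0.006  1.759 -0.003  0.915 -1.794] [-1.32036414  0.42297308 -0.88271312]
```

View pics/s2.png

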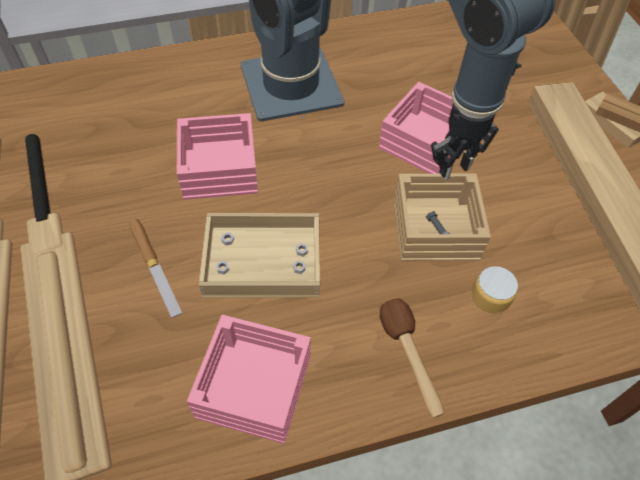

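The bolt lies in the wooden crate at about (438,222). All four nuts are still in the tray. Next I'll grip the near wall close to its right end and tilt the tray about its far-left bottom corner, which is the side with free bench.

```bash
python3 - <<'E'
from h import *
s=state();print(togo([.4226,-.2467,.13],s).round(4))
E
```

```text
[-0.2045  0.408   0.0802]
```

Call:
arm_command:
  plan:
    - {"offset":[-0.2,0.408,0.0],"turn":[0,0,-1.11],"fingers":0.04}
    - {"offset":[-0.2,0.408,0.0],"turn":[0,0,-1.11],"fingers":0.04}
    - {"offset":[-0.2,0.408,0.0],"turn":[0,0,-1.11],"fingers":0.04}
    - {"offset":[-0.2,0.408,0.0],"turn":[0,0,-1.11],"fingers":0.04}
    - {"offset":[-0.2,0.408,0.0],"turn":[0,0,-1.11],"fingers":0.04}
    - {"offset":[-0.2,0.408,0.0],"turn":[0,0,-1.11],"fingers":0.04}
    - {"offset":[-0.2,0.408,0.0],"turn":[0,0,-1.11],"fingers":0.04}
    - {"offset":[-0.2,0.408,0.0],"turn":[0,0,-1.11],"fingers":0.04}
    - {"offset":[-0.205,0.408,0.08],"turn":[0,0,-1.11],"fingers":0.04}
    - {"offset":[-0.205,0.408,0.08],"turn":[0,0,-1.11],"fingers":0.04}
    - {"offset":[-0.205,0.408,0.08],"turn":[0,0,-1.11],"fingers":0.04}
    - {"offset":[-0.205,0.408,0.08],"turn":[0,0,-1.11],"fingers":0.04}

```text
time: 7.5
tool_pos: [0.4204, -0.2467, 0.128]
tool_rot: [[0.263, 0.965, -0.005], [0.965, -0.263, 0.003], [0.001, -0.005, -1.0]]
wrist_force: [-0.1, 0.7, 0.8]
grip_width: 0.469
gripper_force: 0.0
```

Call:
arm_command:
  plan:
    - {"offset":[0,0,0],"turn":[0,0,0],"fingers":0.04}
    - {"offset":[0,0,0],"turn":[0,0,0],"fingers":0.04}
    - {"offset":[0,0,0],"turn":[0,0,0],"fingers":0.04}
    - {"offset":[0,0,0],"turn":[0,0,0],"fingers":0.04}
    - {"offset":[0,0,0],"turn":[0,0,0],"fingers":0.04}

```text
time: 8.0
tool_pos: [0.4227, -0.2463, 0.1307]
tool_rot: [[0.26, 0.966, 0.001], [0.966, -0.26, -0.0], [-0.0, 0.001, -1.0]]
wrist_force: [0.5, 0.7, 0.5]
grip_width: 0.465
gripper_force: 0.0
```

```bash
python3 - <<'E'
from h import *
p,d=camera("scene");cv2.imwrite("pics/s3.png",cv2.resize(p[150:310,180:340,::-1],None,fx=3.5,fy=3.5))
s=state();print(s["time"],s["tool_pos"],s["tool_rot"].round(3).tolist(),s["joint_pos"].round(3),togo([.4226,-.2467,.045],s).round(4))
E
```

```text
8.05 [ 0.42257985 -0.24643822  0.13062517] [[0.26, 0.965, 0.0], [0.965, -0.26, -0.0], [-0.0, 0.001, -1.0]] [ 0.562  0.463 -0.184  2.062  0.14   0.627  0.021] [-0.0002  0.      0.0856]
```

View pics/s3.png

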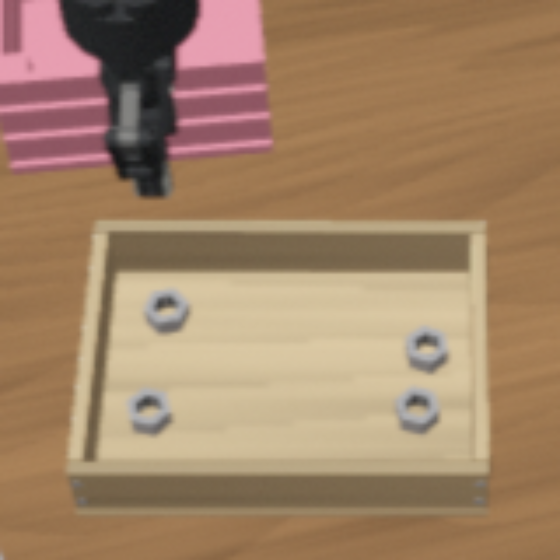

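The fingers are above the near wall, at about (140,180) in the crop, with all nuts in place. Before descending I'll check the clearance to the pink crate and work out the tilt offsets.

```bash
cat > tilt.py <<'E'
from h import *
from scipy.spatial.transform import Rotation as R
# tool-frame: x=tray y, y=tray x, z=-tray z ; pivot = far-left bottom corner relative to the TCP
def table(piv,degs):
    for a in degs:
        w=np.radians(a)*np.array([.7071,-.7071,0]); r=R.from_rotvec(w)
        print(a,(piv-r.apply(piv)).round(4).tolist(),w.round(4).tolist())
E
python3 - <<'E'
from tilt import *
f=np.load("top0.npz");W=cloud("top",f["d"]);w=W[300:410,340:450].reshape(-1,3)
w=w[(w[:,2]>.03)]
print("pink x max,z",w[:,0].max(),np.percentile(w[:,2],98), w[np.argmax(w[:,0])])
table(np.array([.195,.1755,.045]),range(3,43,3))
E
```

```text
pink x max,z 0.3565840084491541 1.162290068869557 [ 0.35658401 -0.08991223  1.16229007]
3 [0.0019, 0.0019, -0.0136] [0.037, -0.037, 0.0]
6 [0.0043, 0.0043, -0.0271] [0.074, -0.074, 0.0]
9 [0.0073, 0.0073, -0.0404] [0.1111, -0.1111, 0.0]
12 [0.0107, 0.0107, -0.0535] [0.1481, -0.1481, 0.0]
15 [0.0145, 0.0145, -0.0663] [0.1851, -0.1851, 0.0]
18 [0.0189, 0.0189, -0.0788] [0.2221, -0.2221, 0.0]
21 [0.0237, 0.0237, -0.0909] [0.2592, -0.2592, 0.0]
24 [0.029, 0.029, -0.1027] [0.2962, -0.2962, 0.0]
27 [0.0346, 0.0346, -0.114] [0.3332, -0.3332, 0.0]
30 [0.0407, 0.0407, -0.125] [0.3702, -0.3702, 0.0]
33 [0.0472, 0.0472, -0.1354] [0.4073, -0.4073, 0.0]
36 [0.0541, 0.0541, -0.1454] [0.4443, -0.4443, 0.0]
39 [0.0613, 0.0613, -0.1548] [0.4813, -0.4813, 0.0]
42 [0.0689, 0.0689, -0.1637] [0.5183, -0.5183, 0.0]
```

Call:
arm_command:
  plan:
    - {"offset":[0,0,0.04],"turn":[0,0,0],"fingers":0.04}
    - {"offset":[0,0,0.065],"turn":[0,0,0],"fingers":0.04}
    - {"offset":[0,0,0.08],"turn":[0,0,0],"fingers":0.04}
    - {"offset":[0,0,0.085],"turn":[0,0,0],"fingers":0.04}
    - {"offset":[0,0,0.085],"turn":[0,0,0],"fingers":0.04}
    - {"offset":[0,0,0.085],"turn":[0,0,0],"fingers":0.0}
    - {"offset":[0,0,0.085],"turn":[0,0,0],"fingers":0.0}
    - {"offset":[0,0,0.085],"turn":[0,0,0],"fingers":0.0}
    - {"offset":[0,0,0.085],"turn":[0,0,0],"fingers":0.0}
    - {"offset":[0,0,0.085],"turn":[0,0,0],"fingers":0.0}
    - {"offset":[0,0,0.085],"turn":[0,0,0],"fingers":0.0}
    - {"offset":[0,0,0.085],"turn":[0,0,0],"fingers":0.0}
  newtons: 100

```text
time: 9.25
tool_pos: [0.4227, -0.2469, 0.0464]
tool_rot: [[0.261, 0.965, 0.001], [0.965, -0.261, -0.001], [-0.0, 0.002, -1.0]]
wrist_force: [-0.7, 0.5, 6.2]
grip_width: 0.075
gripper_force: 98.3
```

Call:
arm_command:
  plan:
    - {"offset":[0.0006,0.0006,-0.005],"turn":[0.012,-0.012,0],"fingers":0}
    - {"offset":[0.001,0.001,-0.01],"turn":[0.025,-0.025,0],"fingers":0}
    - {"offset":[0.002,0.002,-0.0145],"turn":[0.037,-0.037,0],"fingers":0}
    - {"offset":[0.0027,0.0027,-0.019],"turn":[0.049,-0.049,0],"fingers":0}
    - {"offset":[0.0035,0.0035,-0.0235],"turn":[0.062,-0.062,0],"fingers":0}
    - {"offset":[0.0043,0.0043,-0.028],"turn":[0.074,-0.074,0],"fingers":0}
    - {"offset":[0.0053,0.0053,-0.0325],"turn":[0.086,-0.086,0],"fingers":0}
    - {"offset":[0.0063,0.0063,-0.037],"turn":[0.099,-0.099,0],"fingers":0}
    - {"offset":[0.0073,0.0073,-0.0414],"turn":[0.111,-0.111,0],"fingers":0}
    - {"offset":[0.0073,0.0073,-0.0414],"turn":[0.111,-0.111,0],"fingers":0}
    - {"offset":[0.0073,0.0073,-0.0414],"turn":[0.111,-0.111,0],"fingers":0}

```text
time: 10.35
tool_pos: [0.4315, -0.2413, 0.0866]
tool_rot: [[0.253, 0.958, -0.135], [0.961, -0.265, -0.078], [-0.11, -0.11, -0.988]]
wrist_force: [0.8, 0.9, -3.7]
grip_width: 0.082
gripper_force: 97.8
```

```bash
python3 - <<'E'
from h import *
p,d=camera("scene");cv2.imwrite("pics/s4.png",cv2.resize(p[150:310,180:340,::-1],None,fx=3.5,fy=3.5))
s=state();print(s["time"],s["tool_pos"],s["tool_rot"].round(3).tolist(),s["joint_pos"].round(3),s["wrist_force"],s["torque"],s["gripper_force"])
E
```

```text
10.4 [ 0.43125695 -0.24147658  0.08660167] [[0.253, 0.958, -0.135], [0.961, -0.265, -0.078], [-0.11, -0.11, -0.988]] [ 0.364  0.574 -0.046  2.022  0.232  0.663 -0.131] [ 1.42374117  0.12102543 -3.21435444] [ 0.25046753 -0.35292872 -0.07921993] 97.80773520469666
```

View pics/s4.png

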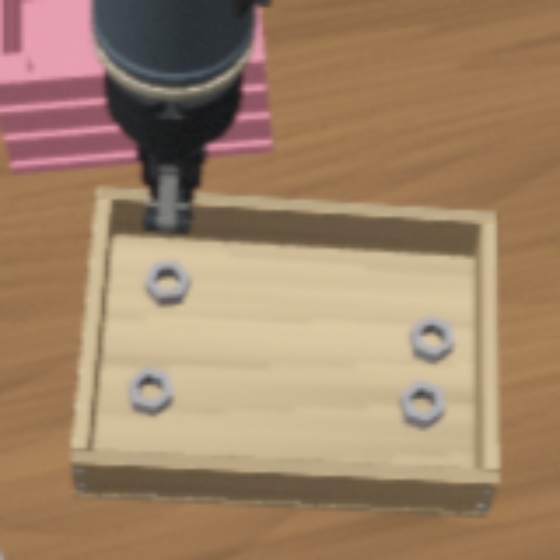

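The tray is tilted 9° about its far-left corner, near (487,500), with the nuts unmoved so far. I'll continue tilting.

Call:
arm_command:
  plan:
    - {"offset":[0.0006,0.0006,-0.0045],"turn":[0.012,-0.012,0],"fingers":0}
    - {"offset":[0.001,0.001,-0.009],"turn":[0.025,-0.025,0],"fingers":0}
    - {"offset":[0.002,0.002,-0.0136],"turn":[0.037,-0.037,0],"fingers":0}
    - {"offset":[0.0027,0.0027,-0.018],"turn":[0.049,-0.049,0],"fingers":0}
    - {"offset":[0.0035,0.0035,-0.0226],"turn":[0.062,-0.062,0],"fingers":0}
    - {"offset":[0.0043,0.0043,-0.0271],"turn":[0.074,-0.074,0],"fingers":0}
    - {"offset":[0.0053,0.0053,-0.0315],"turn":[0.086,-0.086,0],"fingers":0}
    - {"offset":[0.0063,0.0063,-0.036],"turn":[0.099,-0.099,0],"fingers":0}
    - {"offset":[0.0073,0.0073,-0.0404],"turn":[0.111,-0.111,0],"fingers":0}
    - {"offset":[0.0073,0.0073,-0.0404],"turn":[0.111,-0.111,0],"fingers":0}
    - {"offset":[0.0073,0.0073,-0.0404],"turn":[0.111,-0.111,0],"fingers":0}
    - {"offset":[0.0073,0.0073,-0.0404],"turn":[0.111,-0.111,0],"fingers":0}

```text
time: 11.6
tool_pos: [0.4455, -0.2334, 0.1249]
tool_rot: [[0.231, 0.935, -0.268], [0.948, -0.278, -0.154], [-0.218, -0.218, -0.951]]
wrist_force: [0.0, -0.1, -2.6]
grip_width: 0.079
gripper_force: 98.1
```

Call:
arm_command:
  plan:
    - {"offset":[0.0006,0.0006,-0.0045],"turn":[0.012,-0.012,0],"fingers":0}
    - {"offset":[0.001,0.001,-0.009],"turn":[0.025,-0.025,0],"fingers":0}
    - {"offset":[0.002,0.002,-0.0136],"turn":[0.037,-0.037,0],"fingers":0}
    - {"offset":[0.0027,0.0027,-0.018],"turn":[0.049,-0.049,0],"fingers":0}
    - {"offset":[0.0035,0.0035,-0.0226],"turn":[0.062,-0.062,0],"fingers":0}
    - {"offset":[0.0043,0.0043,-0.0271],"turn":[0.074,-0.074,0],"fingers":0}
    - {"offset":[0.0053,0.0053,-0.0315],"turn":[0.086,-0.086,0],"fingers":0}
    - {"offset":[0.0063,0.0063,-0.036],"turn":[0.099,-0.099,0],"fingers":0}
    - {"offset":[0.0073,0.0073,-0.0404],"turn":[0.111,-0.111,0],"fingers":0}
    - {"offset":[0.0073,0.0073,-0.0404],"turn":[0.111,-0.111,0],"fingers":0}
    - {"offset":[0.0073,0.0073,-0.0404],"turn":[0.111,-0.111,0],"fingers":0}
    - {"offset":[0.0073,0.0073,-0.0404],"turn":[0.111,-0.111,0],"fingers":0}

```text
time: 12.8
tool_pos: [0.4648, -0.2223, 0.1601]
tool_rot: [[0.195, 0.899, -0.393], [0.927, -0.3, -0.226], [-0.321, -0.321, -0.891]]
wrist_force: [0.3, 0.8, -3.2]
grip_width: 0.079
gripper_force: 98.2
```

```bash
python3 - <<'E'
from h import *
p,d=camera("scene");cv2.imwrite("pics/s5.png",cv2.resize(p[130:310,180:360,::-1],None,fx=3.2,fy=3.2))
s=state();print(s["time"],s["tool_pos"],s["tool_rot"].round(3).tolist(),s["joint_pos"].round(3),s["wrist_force"],s["torque"],s["gripper_force"])
E
```

```text
12.85 [ 0.46471335 -0.22229531  0.16015829] [[0.194, 0.898, -0.394], [0.927, -0.3, -0.226], [-0.321, -0.321, -0.891]] [ 0.138  0.621  0.037  1.748  0.298  1.162 -0.265] [ 0.12827688 -0.0311311  -3.90234718] [ 0.44797931 -0.57006199 -0.0349422 ] 98.16874623298645
```

View pics/s5.png

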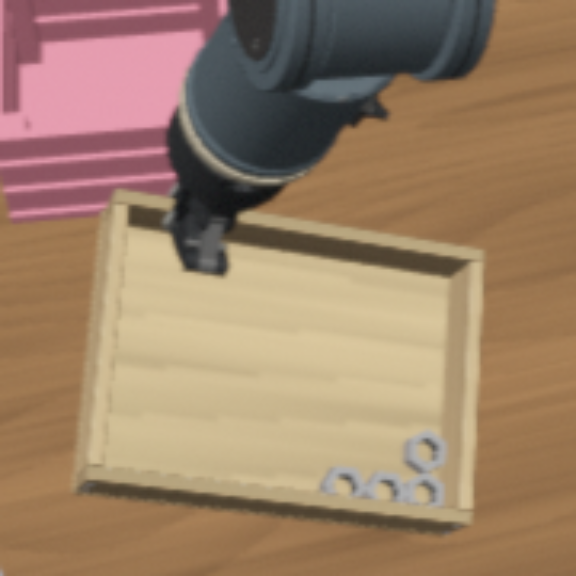

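All four nuts have slid into the far-left corner, at about (345,485), (385,488), (425,490) and (425,452) in the crop, with none spilled. I'll add a little tilt to seat them firmly and then confirm they are still.

Call:
arm_command:
  plan:
    - {"offset":[0.0006,0.0006,-0.0045],"turn":[0.012,-0.012,0],"fingers":0}
    - {"offset":[0.001,0.001,-0.009],"turn":[0.025,-0.025,0],"fingers":0}
    - {"offset":[0.002,0.002,-0.0136],"turn":[0.037,-0.037,0],"fingers":0}
    - {"offset":[0.0027,0.0027,-0.018],"turn":[0.049,-0.049,0],"fingers":0}
    - {"offset":[0.0035,0.0035,-0.0226],"turn":[0.062,-0.062,0],"fingers":0}
    - {"offset":[0.0035,0.0035,-0.0226],"turn":[0.062,-0.062,0],"fingers":0}
    - {"offset":[0.0035,0.0035,-0.0226],"turn":[0.062,-0.062,0],"fingers":0}
    - {"offset":[0.0035,0.0035,-0.0226],"turn":[0.062,-0.062,0],"fingers":0}
    - {"offset":[0.0035,0.0035,-0.0226],"turn":[0.062,-0.062,0],"fingers":0}
    - {"offset":[0.0035,0.0035,-0.0226],"turn":[0.062,-0.062,0],"fingers":0}
    - {"offset":[0.0035,0.0035,-0.0226],"turn":[0.062,-0.062,0],"fingers":0}
    - {"offset":[0.0035,0.0035,-0.0226],"turn":[0.062,-0.062,0],"fingers":0}

```text
time: 14.05
tool_pos: [0.4776, -0.215, 0.1782]
tool_rot: [[0.168, 0.872, -0.46], [0.912, -0.315, -0.264], [-0.375, -0.375, -0.848]]
wrist_force: [0.9, 0.3, -1.9]
grip_width: 0.083
gripper_force: 98.2
```

Call:
arm_command:
  plan:
    - {"offset":[0,0,0],"turn":[0,0,0],"fingers":0}
    - {"offset":[0,0,0],"turn":[0,0,0],"fingers":0}
    - {"offset":[0,0,0],"turn":[0,0,0],"fingers":0}
    - {"offset":[0,0,0],"turn":[0,0,0],"fingers":0}
    - {"offset":[0,0,0],"turn":[0,0,0],"fingers":0}

```text
time: 14.55
tool_pos: [0.4776, -0.2149, 0.1781]
tool_rot: [[0.168, 0.872, -0.46], [0.912, -0.314, -0.264], [-0.375, -0.375, -0.848]]
wrist_force: [-0.4, 0.0, -3.1]
grip_width: 0.078
gripper_force: 98.2
```

```bash
python3 - <<'E'
from h import *
p,d=camera("scene");cv2.imwrite("pics/s6.png",p[:,:,::-1])
s=state();print(s["time"],s["tool_pos"],s["tool_rot"].round(3).tolist(),np.abs(s["dq"]).max(),s["wrist_force"],s["gripper_force"])
q,_=camera("scene");print("change",np.abs(q.astype(int)-p)[200:310,180:345].mean())
E
```

```text
14.6 [ 0.4776635  -0.2148956   0.17813111] [[0.168, 0.872, -0.46], [0.912, -0.314, -0.264], [-0.375, -0.375, -0.848]] 0.0015447132556788662 [-0.16444167 -0.32938964 -3.38419438] 98.23697447776794
change 0.6823140495867769
```

View pics/s6.png

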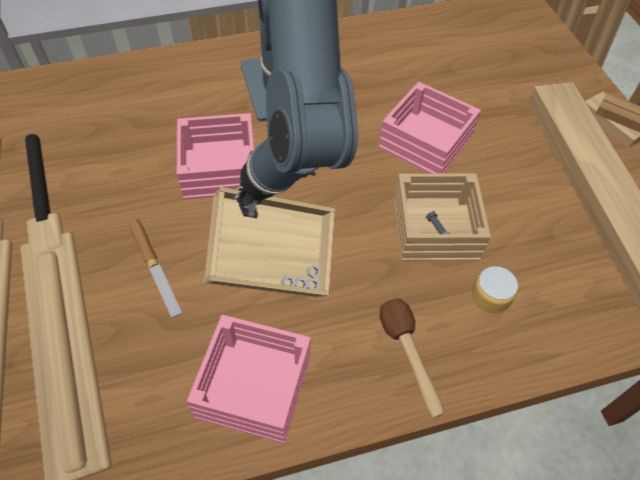

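The nuts are gathered at about (288,282), (301,283), (313,284) and (313,270) in the tray's far-left corner. The tray is held still at about 32°, the bolt is in the wooden crate at (438,222), and the mallet, chisel and tin haven't moved.

```bash
python3 -c "
from station import *
print(sign_off())"
```

```text
the job is handed in; nothing more can be done
None
```

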